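# Slip the slide carrier under the stage leaf and hold it down

## Task

Clear the steel lens tube off the microscope stage by laying it on its side in the V-cradle and letting go of it. Then take the slide carrier by its red bar, slide its brass-banded edge under the stage's blue leaf up to the back stop without lifting the leaf, and press the carrier flat so that the sprung bed goes all the way down between the side rails. Finish while still holding it pressed down, with the tube lying in its cradle and the other things on the bench left alone.

Things in the scene. Friction and masses are not known exactly. Their poses are not given: they have to be found in the camera images.
- stage: Microscope stage unit fixed on the bench: black base 215 x 180 mm, 30 mm high; origin on the bench surface, x points from its open front to its back. Two black side rails along the bed: inner faces at y = +-48 mm, tops 48 mm up. Aluminium back stop: face at x = 52 mm, top 55 mm up
- bed_top (a point): Centre of the top of the silvery sprung bed, 126 mm (x) by 88 mm (y), at x = -13 mm in the stage's frame; at rest 50 mm above the bench, which is 2 mm above the side rails; axes as the stage
- leaf_lip (a point): Middle of the front lip of the blue leaf (104 mm wide, 3 mm thick) that laps over the back of the bed, on its underside, 59 mm up, at x = 26 mm in the stage's frame; hinged at x = 98 mm. A yellow flared edge goes on 9 mm in front of the lip, its underside rising to 64 mm. With the carrier's edge at the back stop, 26 mm of it is under the leaf; 18 mm or more counts as tucked
- leaf (a joint): Lift angle of the blue leaf, rad: 0 lying down, grows as its lip is raised (72 mm from hinge to lip). A light spring holds it down; above 0.12 rad counts as lifted
- bed (a joint): How far the sprung bed is pressed down, m: 0 at rest, 0.006 fully down. It starts to yield at about 7 N and reaches the bottom at about 13 N (weights on it count). Fully down, a 4 mm plate on it is flush with the side rails
- tube_center (a point): Centre of the steel lens tube: cylinder 36 mm in diameter, 100 mm long, about 0.25 kg, black bands at both ends; either end may point either way in the cradle. It starts upright on the bed; the point is on its axis, 50 mm from either end; z is along the tube
- cradle_seat (a point): V-cradle fixed on the bench, 120 mm (x) by 76 mm (y): white base 10 mm thick, two blue V-blocks at x = +-38 mm (14 mm thick, 62 mm clear between them, tops 41 mm up). This point is where the tube's centre comes when it lies in the Vs along x, 45 mm above the bench
- carrier_bar (a point): Slide carrier: aluminium plate 130 (x) x 80 (y) x 4 mm, about 0.2 kg, two glass slides, red upright grip bar in its middle, 44 mm long (x), 10 mm thick (y), top 38 mm above the plate's underside. The point is in the bar, over the plate's centre, 26 mm above the underside; x points to the brass-banded edge, z up. It starts on a black mat 170 x 120 x 10 mm
- carrier_edge (a point): Middle of the carrier's brass-banded edge (the band is 20 mm wide), 65 mm in +x from the bar's centre, half-way through the 4 mm plate; axes as the carrier
- dish: Bystander, leave alone: open clear petri dish, 90 mm wide, 16 mm high; origin at the centre of its underside
- vial: Bystander, leave alone: amber glass jar with blue cap, 32 mm wide, 55 mm high; origin at the centre of its underside
- slidebox: Bystander, leave alone: yellow plastic box 90 x 50 x 30 mm; origin at the centre of its underside
- wash: Bystander, leave alone: white bottle with red cap, 66 mm wide, 160 mm high; origin at the centre of its underside
- eyepiece: Bystander, leave alone: black round eyepiece standing up, 40 mm wide, 54 mm high; origin at the centre of its underside
- tipbox: Bystander, leave alone: open green divided box 120 x 85 x 50 mm; origin at the centre of its underside
- tube: The same lens tube; origin at the centre of the end that stands on the bed
- carrier: The same slide carrier; origin under the plate's centre

How it is judged:
By the outcome, as a careful person would: the job done as asked, in the order asked, and still so for the second after the job is handed in, while the arm keeps its last pose, push and grip.
It also fails if it takes over 64 s, if anything falls off the work surface, if the arm or the gripper's body presses on something with over 40 N, if the wrist force passes 120 N, or if a joint passes its speed limit or range.

## Robot

A 7-joint arm with a two-finger parallel gripper is mounted at the origin on the work surface. World frame = base frame: x ahead of the robot, y to its left, z up, the work surface at z = 0. Lengths are in m, angles in rad, forces in N, time in s.
With the tool pointing down it reaches from about 0.4 to 0.875 m from the base axis. Payload 4.4 kg.
Tool frame: the origin (TCP) lies at the very end of the fingers, on their centre line; the grasp point (between the pads) lies behind it (hold_point_z is the y of the grasp point in the tool frame, in m); y points along the fingers, x is the direction in which the jaws open and shut, and the axes are right-handed (so a half turn about y gives the same grasp; the last joint's range is limited). The gripper opens to 85 mm and grips with 20 to 120 N. Pads are 22 mm wide; open, the fingers measure 114 mm over their backs; the gripper's body (76 mm by 85 mm) begins 54 mm behind the grasp point. The pads swing forward as they close: fully open they stand 13 mm farther back than shut.
Start: joints at [-1.201, 0.628, 0.038, 1.517, -0.027, 0.996, -0.02], TCP at [0.274, 0.589, 0.231] pointing down, gripper open.
Joint ranges: [-3.06, 3.06], [-0.37, 2.12], [-1.25, 1.32], [0.18, 2.47], [-1.1, 4.24], [0.23, 1.98], [-2.94, 2.94]. Speed limits (rad/s): [2.57, 2.57, 3.14, 3.14, 3.14, 3.14, 3.14].

## Interface

Orientations are given as a rotation vector (axis times angle).
In Python, from plant import * gives the robot as it stands. Calls block until the motion is done:
- move_ptp(position, orientation): joint-space move of the TCP to a pose.
- move_l(position, rot=None, vel=0.15, contact_N=None): straight line of the TCP; rot=None keeps the orientation; vel is the mean speed in m/s. With contact_N (N) it stops when the force on the tool has changed by that much, and returns True; else False.
- set_joints(angles): joint-space move.
- ungrasp() and grab(): open the fingers fully, or close them until they stop; the grip force is fixed at half the most.
- hold(seconds).
- inverse_kinematics(position, orientation): joint angles nearest the present ones, or None.
- snapshot(name): name is "side" or "top" or "wrist"; returns a dict with "img" (400x640x3 uint8, red, green, blue), "K" (3x3 intrinsics, pixels), "R" (3x3) and "t" (3): a world point X has camera coordinates R X + t; the wrist camera has in their place "T_tool_cam" (4x4, takes a point from camera to tool coordinates, whose origin is the TCP and whose axes are the tool frame's). Camera axes: x right, y down, z forward; pixel columns grow to the right and rows downward; lengths in m; the calibration is good to about 2 mm. A picture is of the moment at which its call begins: read the wrist's pose just before it. There is no depth.
A pose or a line that the arm cannot do raises IKError and nothing moves.
- hand_in(): hands the job in, once; it reports no verdict.
Trained networks look in a picture, given as the dict that the camera call returned (one of the last four; its "shot" number tells which), for a name from the list of things; names that differ only in an ending like _2 or _b are one class to them, and where a whole thing is asked for, a point or a joint stands for the part that bears it (a point fixed in the world has none). Each returns a list of dicts, best first, with "confidence" (0 to 1); they miss things now and then, are a little off and sometimes report something else, mostly with a low value. They report only what shows in the picture. A call takes as long as a camera call.
- spot_in(picture, target): "bbox" ([left, top, width, height] in pixels, round what is visible of it).
Readings, each from a call of its own:
- read_time_s(): time.
- read_qpos(): joint angles.
- read_qd(): joint speeds.
- read_joint_torque(): joint torques, N m.
- read_position(): TCP position.
- read_ee_rot(): TCP orientation.
- read_wrist_force(): force on the tool from outside, world axes, zero at the start.
- read_wrist_torque(): the same for the moment, N m.
- read_gripper_width(): finger opening in m.
Only numpy, scipy, OpenCV 4.12 (cv2) and the standard library are available. Lean on these libraries where they do the work, as an engineer would, in place of code of your own. Each camera call takes 0.05 s, during which the arm holds its last target.

## Working session

There is one attempt and no reset: what is moved stays moved. The work goes in short steps, each a Python script; the robot and the scene stay as the last script left them, time stands still between calls to the robot, and variables do not carry over. Pictures are saved under pics/ and viewed, and the job is handed in when it is done.

```bash
ls; mkdir -p pics; python3 - <<'E'
from plant import *
import cv2,numpy as np,pickle
print(read_time_s(),read_position(),read_ee_rot(),read_gripper_width())
P=read_position();Rv=read_ee_rot()
for n in ["side","top","wrist"]:
    s=snapshot(n); cv2.imwrite(f"pics/{n}0.png",s["img"][:,:,::-1]); 
    pickle.dump(s,open(f"{n}0.pkl","wb"))
    print(n,{k:v for k,v in s.items() if k!="img"})
    for t in ["stage","tube","cradle_seat","carrier","carrier_bar","leaf"]:
        try: print(t,spot_in(s,t)[:2])
        except Exception as e: print(t,repr(e))
print(read_time_s())
E
```

```text
pics
0.0 [0.27408219 0.58869398 0.23036532] [-1.38545222 -0.88125978  0.88396532] 0.08532148014860504
side {'K': array([[383.84460613,   0.        , 311.20871155],
       [  0.        , 383.84460613, 202.25519909],
       [  0.        ,   0.        ,   1.        ]]), 'R': array([[ 0.97994319, -0.19845357, -0.01809782],
       [-0.15282171, -0.69010819, -0.70738689],
       [ 0.127894  ,  0.69596471, -0.70659483]]), 't': array([-0.53873057,  0.16665066,  1.15617629]), 'shot': 1}
stage [{'bbox': [291.8, 192.2, 74.7, 58.7], 'confidence': 0.68}, {'bbox': [298.7, 203.1, 34.3, 26.8], 'confidence': 0.33}]
tube [{'bbox': [235.9, 253.1, 40.4, 24.2], 'confidence': 0.75}, {'bbox': [303.5, 187.1, 12.4, 33.4], 'confidence': 0.63}]
cradle_seat [{'bbox': [274.6, 295.6, 52.3, 37.8], 'confidence': 0.71}, {'bbox': [266.9, 158.7, 41.3, 25.5], 'confidence': 0.43}]
carrier [{'bbox': [268.3, 159.2, 38.4, 22.7], 'confidence': 0.6}]
carrier_bar [{'bbox': [265.8, 155.9, 39.1, 27.2], 'confidence': 0.97}]
leaf [{'bbox': [326.6, 200.0, 28.8, 22.7], 'confidence': 0.65}]
top {'K': array([[376.49092468,   0.      
[... 851 characters left out ...]
.4, 36.4, 28.5], 'confidence': 0.61}, {'bbox': [466.3, 182.0, 52.3, 51.7], 'confidence': 0.58}]
wrist {'K': array([[315.69601886,   0.        , 319.20304746],
       [  0.        , 315.69601886, 199.02988209],
       [  0.        ,   0.        ,   1.        ]]), 'T_tool_cam': array([[ 9.99999799e-01,  6.32763472e-04,  5.01286011e-05,
        -2.82451898e-04],
       [ 1.34342679e-04, -2.88172023e-01,  9.57578648e-01,
        -1.42324029e-01],
       [ 6.20366450e-04, -9.57578448e-01, -2.88172050e-01,
         7.38215356e-02],
       [ 0.00000000e+00,  0.00000000e+00,  0.00000000e+00,
         1.00000000e+00]]), 'shot': 3}
stage []
tube []
cradle_seat []
carrier []
carrier_bar []
leaf []
1.05
```

View pics/side0.png

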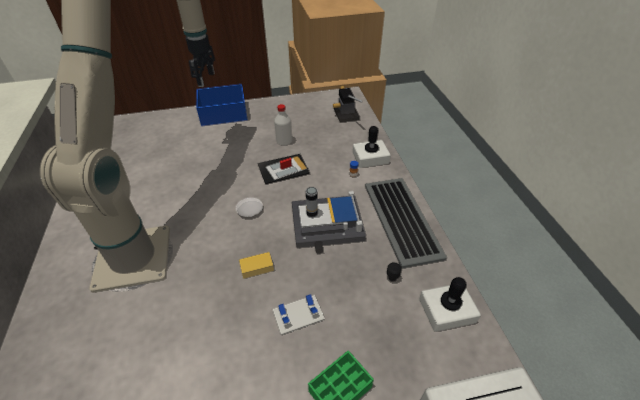

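View pics/top0.png

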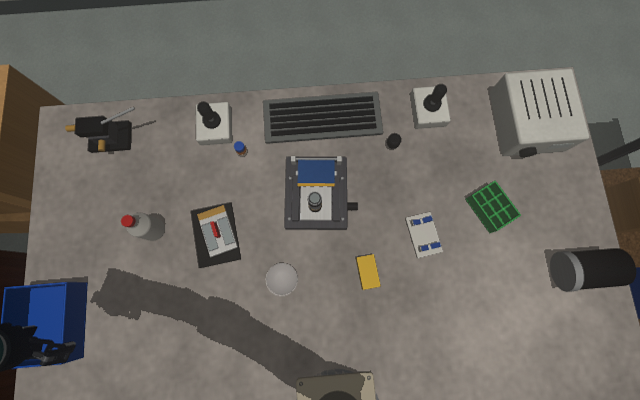

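View pics/wrist0.png

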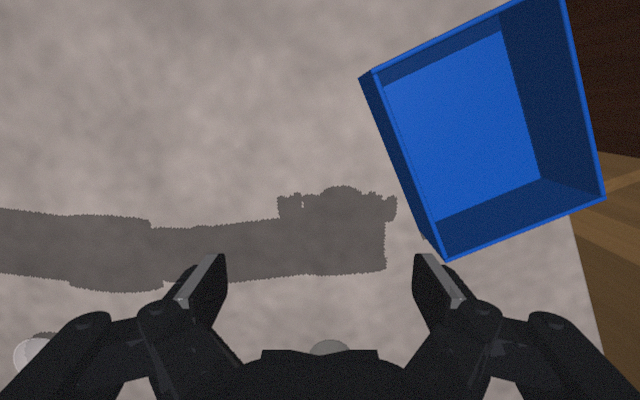

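```bash
python3 - <<'E'
import cv2,pickle
for n,(x,y,w,h) in {"side":(220,130,200,150),"top":(180,140,280,140)}.items():
    im=cv2.imread(f"pics/{n}0.png")[y:y+h,x:x+w]
    f=min(800/w,600/h);cv2.imwrite(f"pics/{n}0c.png",cv2.resize(im,None,fx=f,fy=f,interpolation=cv2.INTER_CUBIC))
E
```

```text
(no output)
```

View pics/side0c.png

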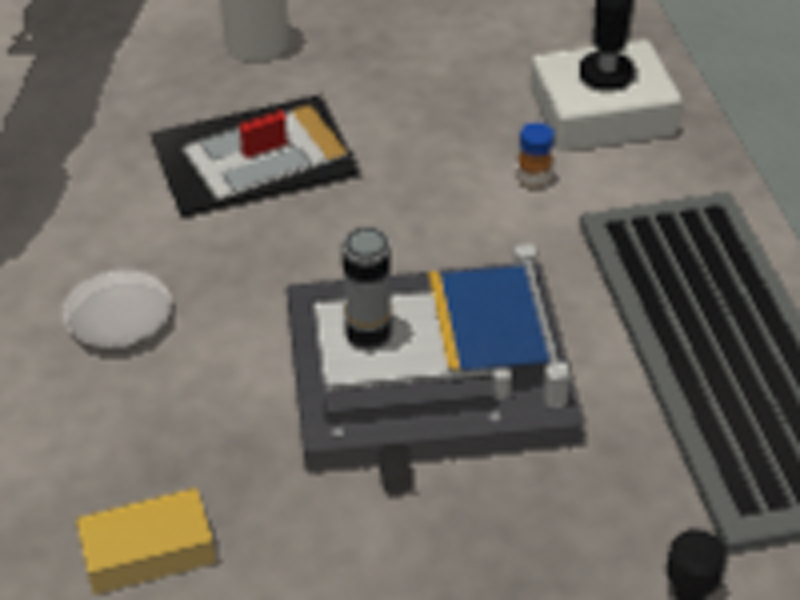

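View pics/top0c.png

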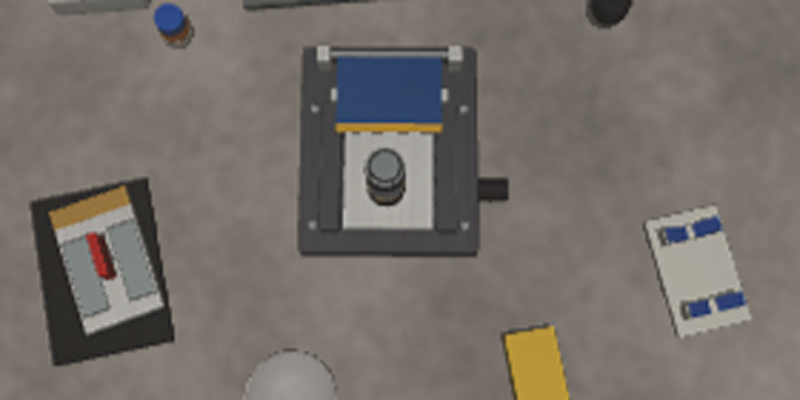

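```bash
cat > h.py <<'E'
import numpy as np,cv2,pickle
from scipy.spatial.transform import Rotation as Ro
def ray(s,uv):
    d=np.linalg.inv(s["K"])@np.array([uv[0],uv[1],1.]); R=s["R"];t=s["t"]
    return -R.T@t, R.T@d
def onz(s,uv,z):
    c,d=ray(s,uv); return c+d*(z-c[2])/d[2]
def proj(s,X):
    p=s["K"]@(s["R"]@np.asarray(X)+s["t"]); return p[:2]/p[2]
def wristpose(s,P,Rv):
    "add R,t to wrist snapshot"
    T=np.eye(4);T[:3,:3]=Ro.from_rotvec(Rv).as_matrix();T[:3,3]=P
    W=np.linalg.inv(T@s["T_tool_cam"]); s["R"]=W[:3,:3];s["t"]=W[:3,3]; return s
def down(yaw):
    "tool y down; tool x (jaw axis) at yaw in the world xy-plane"
    x=np.array([np.cos(yaw),np.sin(yaw),0]);y=np.array([0,0,-1.])
    return Ro.from_matrix(np.c_[x,y,np.cross(x,y)]).as_rotvec()
E
python3 - <<'E'
from h import *
S=pickle.load(open("side0.pkl","rb"));T=pickle.load(open("top0.pkl","rb"))
print("cam centers",-S["R"].T@S["t"],-T["R"].T@T["t"])
for n,uv,z in [("tube top",(315,196),.15),("stage c",(316,200),.03),("stage BL",(286,157.5),.03),("BR",(346.5,157.5),.03),("FR",(348,229),.03),("FL",(285.5,229),.03),("cradle",(424,234.5),.03),("cr front",(429,247.5),.041),("cr back",(421,219),.041),("bar",(215,230),.045),("mat",(215,235),.01)]:
    print(n,onz(T,uv,z))
print(onz(S,(312,190),.15))
E
```

```text
cam centers [ 0.40552518 -0.79656391  0.92508483] [0.33713427 0.01977733 1.08517211]
tube top [0.55982981 0.01335319 0.15      ]
stage c [0.57639218 0.01060061 0.03      ]
stage BL [0.71176313 0.08852974 0.03      ]
BR [ 0.69714501 -0.08931155  0.03      ]
FR [ 0.4852713  -0.07277258  0.03      ]
FL [0.49973444 0.10315337 0.03      ]
cradle [ 0.45221151 -0.28447005  0.03      ]
cr front [ 0.4140828  -0.28990656  0.041     ]
cr back [ 0.49510934 -0.27915889  0.041     ]
bar [0.51069637 0.29764432 0.045     ]
mat [0.50207191 0.30729048 0.01      ]
[0.55825778 0.0165269  0.15      ]
```

The top view shows the stage at about (316,193), the tube at (315,200), the carrier on its mat at (215,235) and the cradle at (424,235). Next I'll check which tilted grasps are reachable.

```bash
cat > ik.py <<'E'
from plant import *
from h import *
import plant
print([n for n in dir(plant) if not n.startswith('_')]); print("hpz",hold_point_z if 'hold_point_z' in dir(plant) else None)
HZ=getattr(plant,'hold_point_z',-0.02)
t0=read_time_s()
def Rt(phi,a,s):
    y=np.array([np.sin(a)*np.cos(phi),np.sin(a)*np.sin(phi),-np.cos(a)])
    x=s*np.array([-np.sin(phi),np.cos(phi),0]); return np.c_[x,y,np.cross(x,y)]
tube=np.array([.559,.0145,.105]); crad=np.array([.4555,-.2845,.045+.03]); cy=.13
def ik(p,R):
    try: return inverse_kinematics(p-R[:,1]*HZ,Ro.from_matrix(R).as_rotvec())
    except Exception as e: return None
for a in np.radians([90,80,70,60,50,45]):
  for ph in np.radians(range(-180,180,15)):
    for s in (1,-1):
      Rg=Rt(ph,a,s); q=ik(tube,Rg)
      if q is None: continue
      for sg in (1,-1):
          # place: horizontal part of approach along sg*cx, tilt 90-a; tube up end points -sg... 
          php=cy+(0 if sg>0 else np.pi)
          for s2 in (1,-1):
              Rp=Rt(php,np.pi/2-a,s2)
              t=Rp@(Rg.T@np.array([0,0,1.]))
              if abs(t[2])>0.02: 
                  continue
              q2=ik(crad,Rp)
              if q2 is not None: print(int(np.degrees(a)+.5),round(np.degrees(ph)),s,sg,s2,np.round(q,2),np.round(q2,2),np.round(t,2))
print(read_time_s()-t0)
E
python3 ik.py
```

```text
['IKError', 'grab', 'hand_in', 'hold', 'hold_point_z', 'inverse_kinematics', 'move_l', 'move_ptp', 'read_ee_rot', 'read_gripper_width', 'read_joint_torque', 'read_position', 'read_qd', 'read_qpos', 'read_time_s', 'read_wrist_force', 'read_wrist_torque', 'set_joints', 'snapshot', 'spot_in', 'ungrasp']
hpz -0.0187
90 -120 1 1 1 [-0.71  1.56  0.73  1.07  0.26  1.84 -0.74] [ 0.73  0.75 -0.34  1.96  0.49  0.51  1.74] [0.99 0.13 0.  ]
90 -120 1 1 -1 [-0.71  1.56  0.73  1.07  0.26  1.84 -0.74] [ 0.26  0.77  0.39  1.98 -0.58  0.5  -0.38] [-0.99 -0.13  0.  ]
90 -120 1 -1 1 [-0.71  1.56  0.73  1.07  0.26  1.84 -0.74] [ 0.26  0.77  0.39  1.98 -0.58  0.5  -0.38] [-0.99 -0.13  0.  ]
90 -120 1 -1 -1 [-0.71  1.56  0.73  1.07  0.26  1.84 -0.74] [ 0.73  0.75 -0.34  1.96  0.49  0.51  1.74] [0.99 0.13 0.  ]
90 -120 -1 1 1 [-0.58  1.47  0.36  1.06  0.51  1.94  2.17] [ 0.73  0.75 -0.34  1.96  0.49  0.51  1.74] [-0.99 -0.13  0.  ]
90 -120 -1 1 -1 [-0.58  1.47  0.36  1.06  0.51  1.94  2.17] [ 0.26  0.77  0.39  1.98 -0.58  0.5  -0.38] [0.99 0.13 0.  ]
90 -120 -1 -1 1 [-0.58  1.47  0.36  1.06  0.51  1.94  2.
[... 28230 characters left out ...]
1.08 -0.15  1.25 -0.2   1.53  1.17] [ 1.54  1.19 -1.06  2.36  2.69  0.49  0.12] [-0.99 -0.13  0.  ]
45 150 -1 -1 1 [ 0.17  1.08 -0.15  1.25 -0.2   1.53  1.17] [-0.07  1.24  0.82  1.4  -0.3   1.4  -0.71] [0.99 0.13 0.  ]
45 165 1 1 -1 [-0.29  1.23  0.77  1.2  -0.65  1.79 -1.31] [ 1.45  1.08 -0.88  2.36  3.08  0.45  2.83] [-0.99 -0.13  0.  ]
45 165 1 -1 -1 [-0.29  1.23  0.77  1.2  -0.65  1.79 -1.31] [0.3  1.07 0.04 1.39 0.29 1.42 1.87] [0.99 0.13 0.  ]
45 165 -1 1 1 [ 0.09  1.1  -0.15  1.19 -0.08  1.62  1.31] [ 1.54  1.19 -1.06  2.36  2.69  0.49  0.12] [-0.99 -0.13  0.  ]
45 165 -1 -1 1 [ 0.09  1.1  -0.15  1.19 -0.08  1.62  1.31] [-0.07  1.24  0.82  1.4  -0.3   1.4  -0.71] [0.99 0.13 0.  ]
0.0
```

```bash
python3 - <<'E'
from plant import *
from h import *
t=read_time_s()
for n,p in [("car",(.46,.28,.27)),("stg",(.56,.03,.27)),("cra",(.43,-.26,.27))]:
    try: move_ptp(p,down(-np.pi/2))
    except Exception as e: print(n,repr(e)); continue
    P=read_position();Rv=read_ee_rot()
    s=wristpose(snapshot("wrist"),P,Rv)
    pickle.dump(s,open(f"w_{n}.pkl","wb")); cv2.imwrite(f"pics/w_{n}.png",s["img"][:,:,::-1])
    print(n,P,np.round(read_qpos(),2),read_time_s())
E
```

```text
car [0.4595903  0.281049   0.26980212] [-1.12  0.53  0.8   1.79 -0.44  1.01 -1.71] 2.6
stg [0.55981046 0.0321842  0.26962659] [-0.59  0.56  0.77  1.74 -0.44  1.03 -1.23] 3.7
cra [ 0.43123743 -0.258489    0.26982423] [-0.05  0.47  0.79  1.88 -0.4   0.96 -0.65] 4.9583
```

View pics/w_car.png

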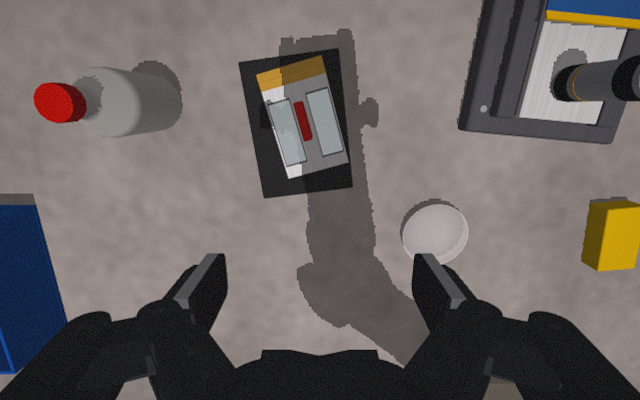

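View pics/w_stg.png

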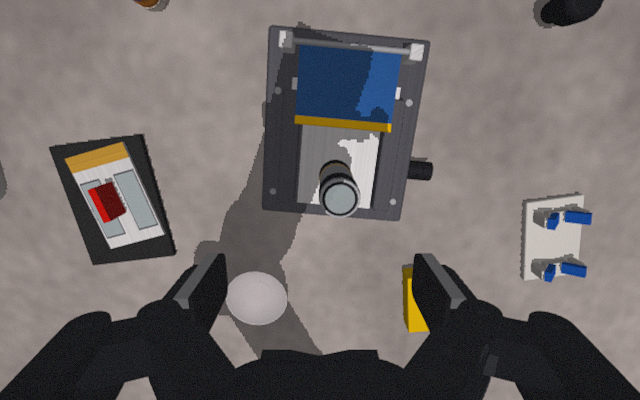

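View pics/w_cra.png

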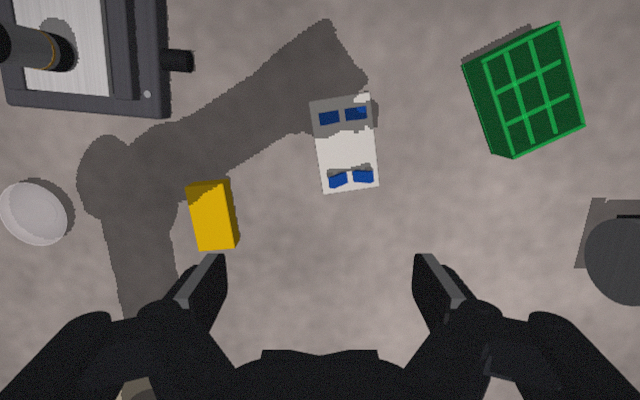

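```bash
python3 - <<'E'
import cv2
for n,k,(x,y,w,h) in [("car","w_car",(230,40,140,160)),("stg","w_stg",(250,15,200,215)),("cra","w_cra",(295,80,100,125))]:
    im=cv2.imread(f"pics/{k}.png")[y:y+h,x:x+w]
    f=min(780/w,590/h,4);f=int(f*2)/2;im=cv2.resize(im,None,fx=f,fy=f,interpolation=cv2.INTER_CUBIC)
    for u in range(0,w,20): cv2.putText(im,str(x+u),(int(u*f),8),0,.3,(0,255,255));cv2.line(im,(int(u*f),10),(int(u*f),16),(0,255,255))
    for v in range(0,h,20): cv2.putText(im,str(y+v),(0,int(v*f)+4),0,.3,(0,255,255))
    cv2.imwrite(f"pics/z_{n}.png",im);print(n,f)
E
```

```text
car 3.5
stg 2.5
cra 4.0
```

View pics/z_car.png

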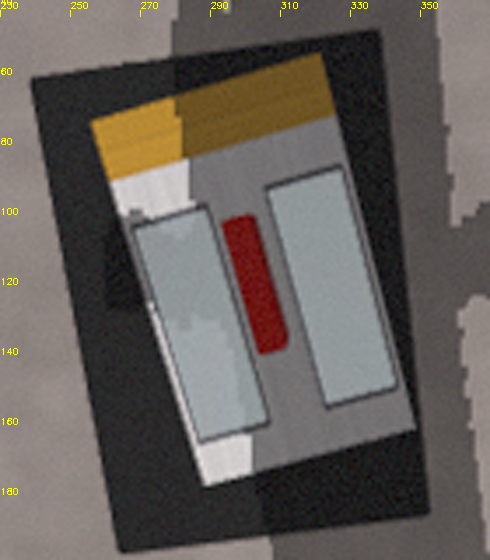

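View pics/z_stg.png

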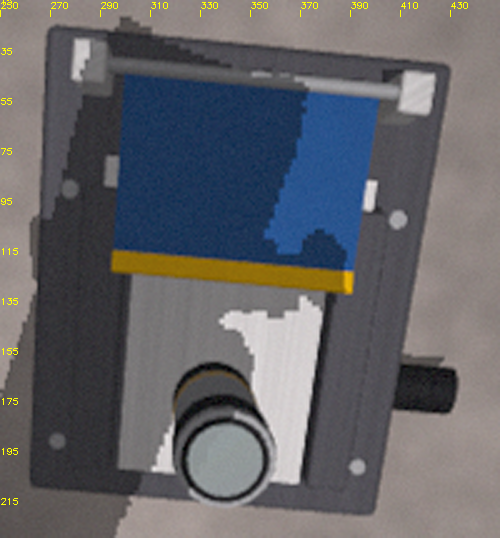

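View pics/z_cra.png

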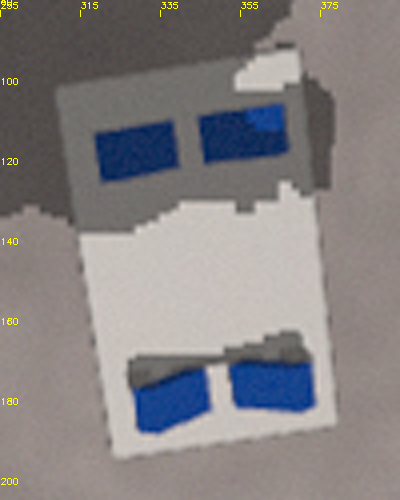

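```bash
python3 - <<'E'
from h import *
from scipy.optimize import least_squares
L=lambda n:pickle.load(open(n,"rb"))
C,G,A,T=L("w_car.pkl"),L("w_stg.pkl"),L("w_cra.pkl"),L("top0.pkl")
def fit(name,obs,x0):
    def r(p,full=False):
        c,s=np.cos(p[2]),np.sin(p[2]); o=[]
        for cam,X,uv in obs:
            W=[p[0]+c*X[0]-s*X[1],p[1]+s*X[0]+c*X[1],X[2]]; o.append(proj(cam,W)-uv)
        return np.ravel(o)
    q=least_squares(r,x0); print(name,np.round(q.x,4),"res",np.round(q.fun,1))
h=.065;k=.04
fit("carrier",[(C,(h,k,.014),(256.3,74.3)),(C,(h,-k,.014),(322,55.1)),(C,(-h,-k,.014),(348.6,162.9)),(C,(-h,k,.014),(288.6,178.9))],[.5,.3,.2])
fit("bar",[(C,(.022,0,.048),(297.5,102)),(C,(-.022,0,.048),(308.5,140))],[.5,.3,.2])
a,b=.1075,.09
st=[(G,(a,b,.03),(269.2,25)),(G,(a,-b,.03),(429.6,41.4)),(G,(-a,-b,.03),(399.6,220.6)),(G,(-a,b,.03),(262,209.4))]
fit("stage",st,[.6,0,-.07])
fit("stage bed+lip",[(G,(-.076,.044,.05),(297.2,202.2)),(G,(-.076,-.044,.05),(370.4,208.6)),(G,(.017,.052,.066),(294.4,123.4)),(G,(.017,-.052,.066),(390.8,131.8))],[.6,0,-.07])
fit("stage top",[(T,(a,b,.03),(286,157.)),(T,(a,-b,.03),(346.5,157)),(T,(-a,-b,.03),(347.5,229)),(T,(-a,b,.03),(285,229))],[.6,0,-.07])
a,b=.06,.038
fit("cradle",[(A,(a,b,.01),(309.3,102)),(A,(a,-b,.01),(369.8,91.3)),(A,(-a,-b,.01),(379,186.3)),(A,(-a,b,.01),(324.3,194.8))],[.45,-.28,.13])
print("tube",onz(G,(339.6,197.8),.15))
E
```

```text
carrier [0.5131 0.2994 0.2684] res [ 0.1  0.3  0.1  0.1 -0.  -0.3 -0.2 -0.3]
bar [0.5136 0.2992 0.2791] res [-0.1 -0.4  0.1  0.4]
stage [ 0.6005  0.0081 -0.0844] res [-1.6 -1.   2.2 -1.4  0.5  2.1 -1.2  1.8]
stage bed+lip [ 0.5914  0.0085 -0.081 ] res [ 0.1  0.2 -0.4 -0.3  0.   0.1  0.2  0. ]
stage top [ 0.5994  0.008  -0.0808] res [-0.2 -0.1  0.3 -0.2  0.6  0.1 -0.6  0.2]
cradle [ 0.4538 -0.2919  0.1595] res [-1.  -0.4  0.6  0.   1.4  0.2 -1.   0.4]
tube [0.55492453 0.01453163 0.15      ]
```

```bash
cat > cfg.py <<'E'
from plant import *
from h import *
HZ=hold_point_z
def Rt(phi,a,s):
    y=np.array([np.sin(a)*np.cos(phi),np.sin(a)*np.sin(phi),-np.cos(a)])
    x=s*np.array([-np.sin(phi),np.cos(phi),0]); return np.c_[x,y,np.cross(x,y)]
def pose(p,R): return np.asarray(p)-R[:,1]*HZ, Ro.from_matrix(R).as_rotvec()
TUBE=np.array([.557,.0145,.100]); CRA=np.array([.4545,-.2895,.045]); CYAW=.155
E
python3 - <<'E'
from cfg import *
L=lambda n:pickle.load(open(n,"rb"))
A,G,T=L("w_cra.pkl"),L("w_stg.pkl"),L("top0.pkl")
print("Vgap",onz(A,(342,115),.02),onz(A,(349.8,177),.02))
print("base cen stg view",np.mean([onz(G,u,.01) for u in [(524,201),(581,194),(586,271),(523,280)]],0))
print("base cen top view",np.mean([onz(T,u,.01) for u in [(180+645/2.857,140+222/2.857),(180+715/2.857,140+207/2.857),(180+750/2.857,140+317/2.857),(180+680/2.857,140+337/2.857)]],0))
print("slidebox",[onz(A,u,.03)[:2].round(3) for u in [(186,186),(228,181),(239,245),(196,250)]])
for ph in (90,105,120):
  R=Rt(np.radians(ph),np.radians(70),-1)
  for d in (.13,0): 
    q=inverse_kinematics(*pose(TUBE-R[:,1]*d,R)); print(ph,d,None if q is None else np.round(q,2))
E
```

```text
Vgap [ 0.49161343 -0.28560888  0.02      ] [ 0.41549152 -0.29736688  0.02      ]
base cen stg view [ 0.456375   -0.29113861  0.01      ]
base cen top view [ 0.45427938 -0.29047518  0.01      ]
slidebox [array([ 0.406, -0.092]), array([ 0.412, -0.145]), array([ 0.325, -0.153]), array([ 0.318, -0.095])]
90 0.13 [ 0.67  1.11 -0.12  1.49 -0.81  1.49  1.07]
90 0 [ 0.54  1.13 -0.16  1.67 -0.95  1.28  1.19]
105 0.13 [ 0.58  1.21 -0.17  1.19 -0.65  1.7   0.96]
105 0 [ 0.48  1.18 -0.18  1.46 -0.74  1.45  1.08]
120 0.13 [ 0.48  1.32 -0.22  0.87 -0.52  1.95  0.9 ]
120 0 [ 0.41  1.24 -0.21  1.26 -0.56  1.63  1.03]
```

```bash
sed -i 's/CRA=.*; C/CRA=np.array([.4545,-.291,.045]); C/' cfg.py; python3 - <<'E'
from cfg import *
R=Rt(np.radians(100),np.radians(70),-1)
move_ptp(*pose(TUBE-R[:,1]*.12,R))
move_l(pose(TUBE-R[:,1]*.03,R)[0],vel=.1)
P=read_position();Rv=read_ee_rot()
s=wristpose(snapshot("wrist"),P,Rv); cv2.imwrite("pics/pg.png",s["img"][:,:,::-1])
s2=snapshot("side"); cv2.imwrite("pics/pgs.png",s2["img"][:,:,::-1])
print(proj(s,TUBE),proj(s,TUBE+[0,0,.05]),read_wrist_force(),read_time_s())
E
```

```text
[319.92142442 245.90904942] [320.08098214 165.16891134] [-1.46527056  0.40114199  0.6279907 ] 7.5667
```

View pics/pg.png

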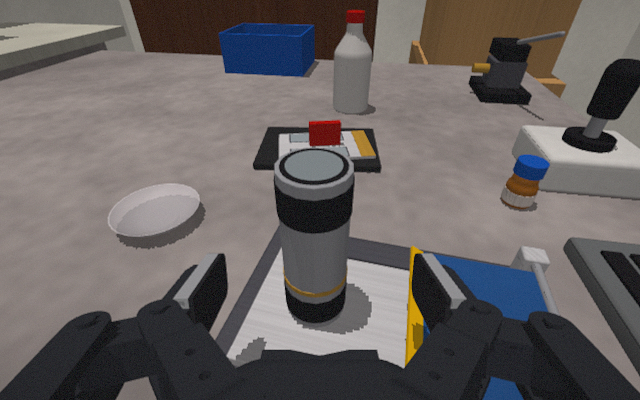

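View pics/pgs.png

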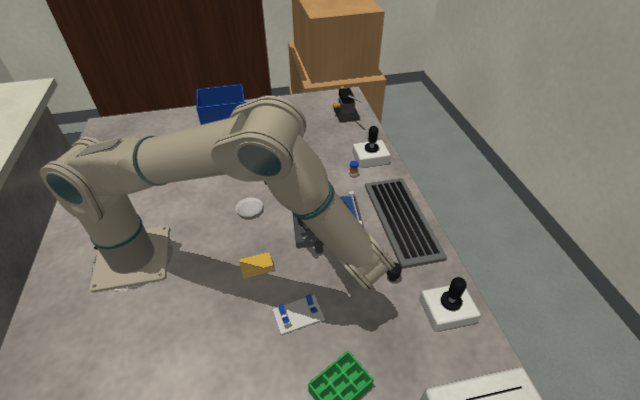

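```bash
python3 - <<'E'
from cfg import *
R=Rt(np.radians(100),np.radians(70),-1)
move_l(pose(TUBE-R[:,0]*.003,R)[0],vel=.08)
print(read_wrist_force())
grab(); print(read_gripper_width(),read_wrist_force(),read_position())
p=read_position()
move_l(p+[0,0,.13],vel=.15)
P=read_position();Rv=read_ee_rot()
s=wristpose(snapshot("wrist"),P,Rv); cv2.imwrite("pics/gr.png",s["img"][:,:,::-1])
print(read_gripper_width(),read_wrist_force(),P,read_qpos().round(2),read_time_s())
for sg in (1,-1):
    php=CYAW+(0 if sg>0 else np.pi)
    for s2 in (1,-1):
        Rp=Rt(php,np.radians(20),s2); t=Rp@R.T@[0,0,1]
        for dz in (.1,.0):
            q=inverse_kinematics(*pose(CRA+[0,0,dz],Rp)); print(sg,s2,dz,t.round(2),None if q is None else np.round(q,2))
E
```

```text
[-0.47046975 -0.27370686 -0.29934932]
0.034557647091987165 [ 1.10797891 -1.07285416  1.85746818] [0.55131367 0.0310129  0.09375403]
0.0344439424824506 [ 0.11468731  0.18485307 -3.92064153] [0.55088538 0.03092172 0.22270661] [ 0.53  0.97 -0.21  1.57 -0.8   1.48  0.97] 9.675
1 1 0.1 [-0.99 -0.15  0.  ] [ 1.14  0.67 -0.7   2.13  0.71  0.26  1.67]
1 1 0.0 [-0.99 -0.15  0.  ] [ 1.32  1.06 -1.06  2.17  1.65  0.6   0.88]
1 -1 0.1 [0.76 0.12 0.64] [ 0.72  0.58 -0.07  2.14 -0.88  0.28  0.08]
1 -1 0.0 [0.76 0.12 0.64] [ 1.32  1.06 -1.06  2.17  1.65  0.6  -2.26]
-1 1 0.1 [0.99 0.15 0.  ] [ 0.04  0.84  0.63  1.7  -0.27  1.01 -0.68]
-1 1 0.0 [0.99 0.15 0.  ] [ 0.02  1.02  0.68  1.73 -0.47  0.87 -0.54]
-1 -1 0.1 [-0.76 -0.12  0.64] [ 0.57  0.76 -0.27  1.68  0.4   1.08  1.81]
-1 -1 0.0 [-0.76 -0.12  0.64] [ 0.53  0.9  -0.2   1.72  0.43  0.89  1.77]
```

View pics/gr.png

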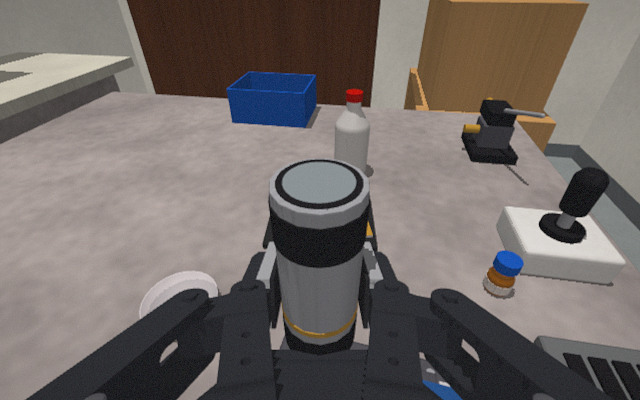

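```bash
python3 - <<'E'
from cfg import *
Rp=Rt(CYAW+np.pi,np.radians(20),1)
move_ptp(*pose(CRA+[0,0,.11],Rp))
move_l(pose(CRA+[0,0,.03],Rp)[0],vel=.1)
P=read_position();Rv=read_ee_rot()
s=wristpose(snapshot("wrist"),P,Rv); cv2.imwrite("pics/pl.png",s["img"][:,:,::-1])
s2=snapshot("side"); cv2.imwrite("pics/pls.png",s2["img"][160:360,180:460,::-1].repeat(2,0).repeat(2,1))
print(P,pose(CRA+[0,0,.03],Rp)[0],read_wrist_force(),read_gripper_width(),read_time_s())
c,d=np.cos(CYAW),np.sin(CYAW)
print([proj(s,CRA+[x*c,x*d,0]).round() for x in (-.05,.05)])
E
```

```text
[ 0.44848797 -0.29240863  0.05791111] [ 0.4481809  -0.29198738  0.05742775] [ 0.08451042 -0.33672654 -2.45035104] 0.034341068323679516 12.2
[array([318., 291.]), array([318., 143.])]
```

View pics/pl.png

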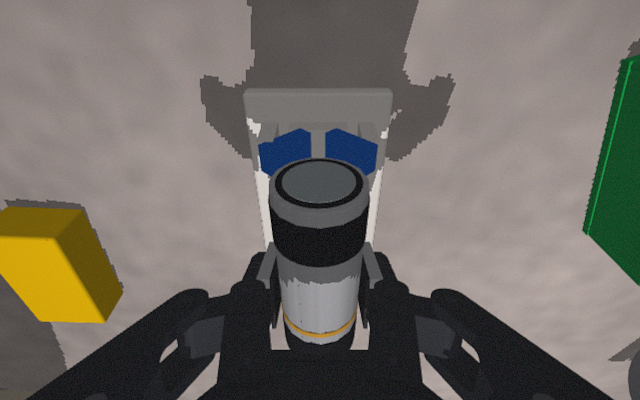

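View pics/pls.png

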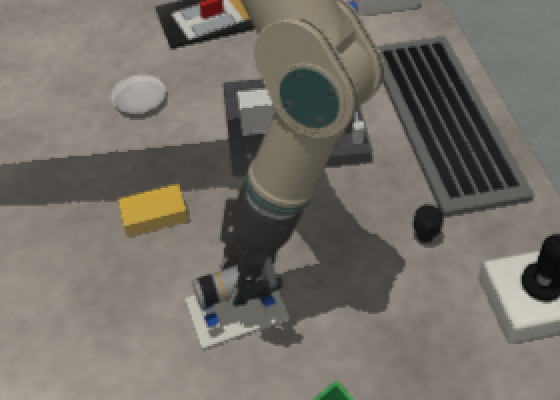

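```bash
python3 - <<'E'
from cfg import *
import pickle
S=pickle.load(open("side0.pkl","rb"))
c,d=np.cos(CYAW),np.sin(CYAW)
for x in (-.05,.05):
    for z in (.03,):
        print(x,(proj(S,CRA+[x*c,x*d,z])-[180,160])*2)
print("blocks",[((proj(S,CRA+[x*c-y*d,x*d+y*c,-.004])-[180,160])*2).round() for x in (-.038,.038) for y in (-.02,.02)])
im=cv2.imread("pics/pls.png")[220:360,160:320]; cv2.imwrite("pics/plz.png",cv2.resize(im,None,fx=4,fy=4))
E
```

```text
-0.05 [194.46569935 293.5063761 ]
0.05 [270.26788253 268.09961736]
blocks [array([210., 318.]), array([201., 291.]), array([267., 298.]), array([257., 272.])]
```

View pics/plz.png

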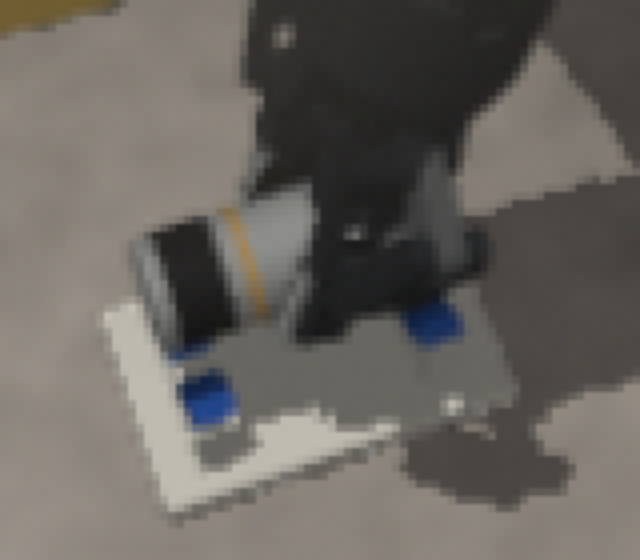

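```bash
python3 - <<'E'
from cfg import *
Rp=Rt(CYAW+np.pi,np.radians(20),1)
ex=np.array([np.cos(CYAW),np.sin(CYAW),0])
move_l(pose(CRA-ex*.002+[0,0,.008],Rp)[0],vel=.06)
f0=read_wrist_force()
r=move_l(pose(CRA-ex*.002+[0,0,-.008],Rp)[0],vel=.025,contact_N=4)
p=read_position(); print(r,p-pose(CRA,Rp)[0],f0,read_wrist_force(),read_wrist_torque())
s2=snapshot("side"); cv2.imwrite("pics/pd.png",cv2.resize(s2["img"][265:345,255:345,::-1],None,fx=6,fy=6))
print(read_time_s())
E
```

```text
True [-0.00178114 -0.00011938  0.00136939] [ 0.5809171   0.19033937 -3.23934246] [0.84539924 0.84242739 3.54425764] [ 0.10262613 -0.22396184 -0.13267145]
13.1583
```

View pics/pd.png

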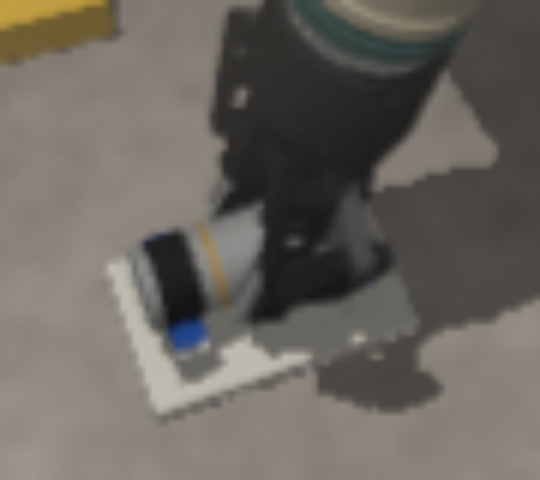

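```bash
python3 - <<'E'
from cfg import *
Rp=Rt(CYAW+np.pi,np.radians(20),1)
ungrasp(); print(read_wrist_force(),read_gripper_width())
p=read_position()
move_l(p-Rp[:,1]*.12,vel=.15)
P=read_position();Rv=read_ee_rot()
s=wristpose(snapshot("wrist"),P,Rv); cv2.imwrite("pics/rl.png",s["img"][:,:,::-1])
ex=np.array([np.cos(CYAW),np.sin(CYAW),0])
print([proj(s,CRA+ex*x).round(1) for x in (-.05,.05)],read_time_s(),read_qpos().round(2))
E
```

```text
[-0.41364345 -0.10068091  0.88486103] 0.08570308243318438
[array([320.4, 240.7]), array([320.7, 138.4])] 14.7083 [ 0.03  0.86  0.62  1.59 -0.26  1.1  -0.72]
```

View pics/rl.png

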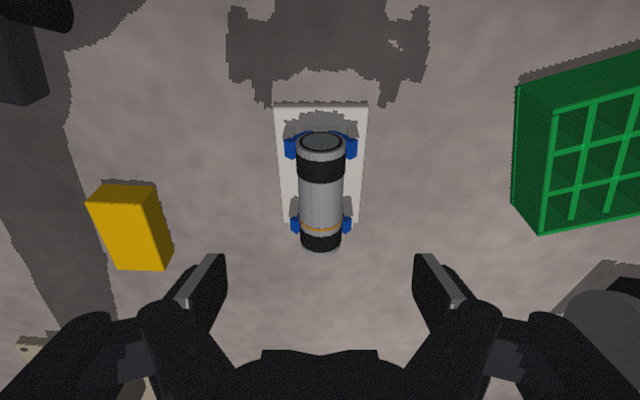

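The tube lies in both Vs with its ends at (320,142) and (320,243), where I predicted them. Next is the carrier.

```bash
cat >> cfg.py <<'E'
CAR=np.array([.5133,.2993]); KYAW=.2735
STG=np.array([.5914,.0085]); SYAW=-.081
E
python3 - <<'E'
from cfg import *
q=inverse_kinematics([*CAR,.16],down(KYAW-np.pi/2)); print(q)
move_ptp([.5,.0,.28],down(-np.pi/2))
move_ptp([*CAR,.15],down(KYAW-np.pi/2))
P=read_position();Rv=read_ee_rot()
s=wristpose(snapshot("wrist"),P,Rv); cv2.imwrite("pics/ch.png",s["img"][:,:,::-1]); pickle.dump(s,open("w_ch.pkl","wb"))
c,d=np.cos(KYAW),np.sin(KYAW)
W=lambda x,y,z:[CAR[0]+c*x-d*y,CAR[1]+d*x+c*y,z]
for X in [(.065,.04,.014),(.065,-.04,.014),(.022,.005,.048),(.022,-.005,.048),(-.022,-.005,.048),(-.022,.005,.048)]: print(X,proj(s,W(*X)).round(1))
print(P,read_qpos().round(2),read_time_s())
E
```

```text
[-0.92047508  0.70117221  0.56812798  1.76051351 -0.49187401  0.82561047
 -1.41548052]
(0.065, 0.04, 0.014) [268.9 115. ]
(0.065, -0.04, 0.014) [362.4 114.7]
(0.022, 0.005, 0.048) [309.3 172.4]
(0.022, -0.005, 0.048) [321.9 172.4]
(-0.022, -0.005, 0.048) [321.9 224.3]
(-0.022, 0.005, 0.048) [309.9 224.4]
[0.51473194 0.29695761 0.15091691] [-0.88  0.7   0.5   1.77 -0.45  0.79 -1.45] 17.2083
```

View pics/ch.png

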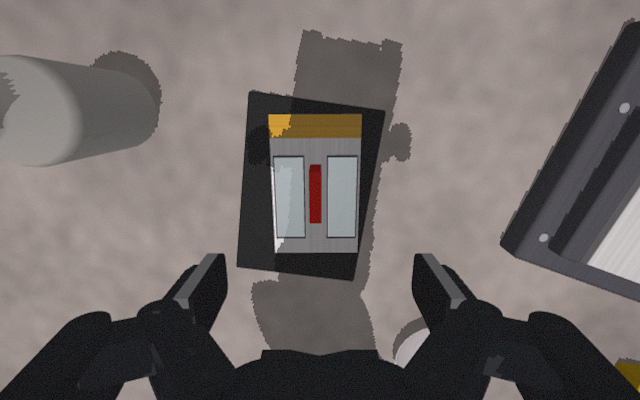

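```bash
python3 - <<'E'
from cfg import *
move_l([*CAR,.012+.029-.0187],rot=down(KYAW-np.pi/2),vel=.1,contact_N=8)
hold(.15)
print(read_position(),read_wrist_force()); grab(); print(read_gripper_width(),read_position(),read_wrist_force(),read_wrist_torque())
p=read_position()
move_l(p+[0,0,.10],vel=.12); hold(.1)
P=read_position();Rv=read_ee_rot()
s=wristpose(snapshot("wrist"),P,Rv); cv2.imwrite("pics/cg.png",s["img"][:,:,::-1]); pickle.dump(s,open("w_cg.pkl","wb"))
s2=snapshot("side"); cv2.imwrite("pics/cgs.png",cv2.resize(s2["img"][90:210,220:380,::-1],None,fx=5,fy=5))
print(read_gripper_width(),read_wrist_force(),read_wrist_torque(),P,read_time_s())
E
```

```text
[0.51363661 0.2995502  0.02287895] [ 0.19885251 -0.38489447 -0.00295105]
0.008794136500165 [0.51342073 0.29935049 0.0224376 ] [0.7233353  0.10511378 2.18201743] [-0.02334408  0.08798126 -0.00156739]
0.009501677234964308 [ 0.35717548 -0.25247364 -2.58222996] [-0.00185812  0.05172133 -0.02661474] [0.51273978 0.29903873 0.12145454] 20.6417
```

View pics/cg.png

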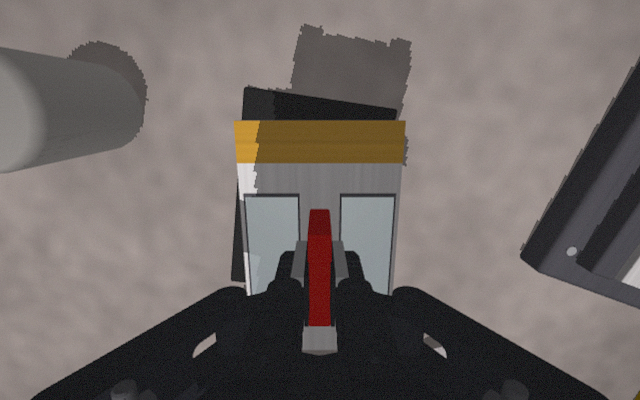

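View pics/cgs.png

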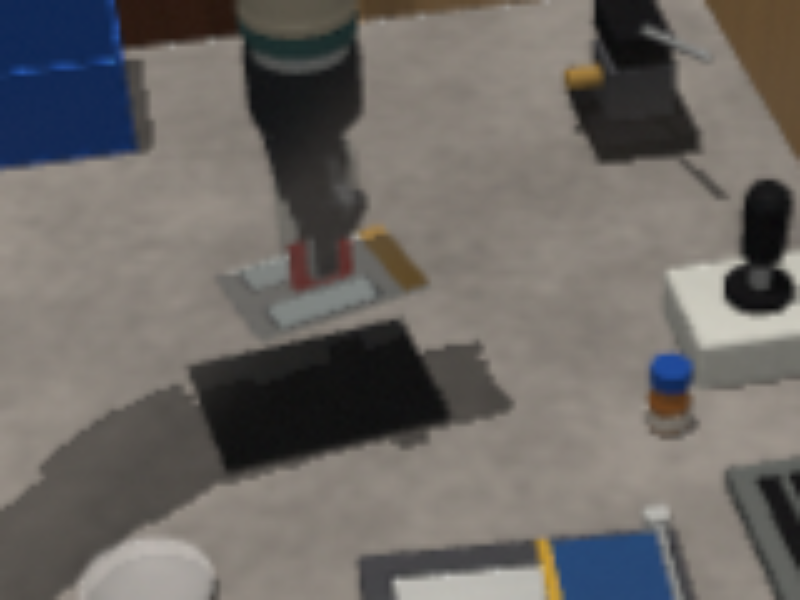

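```bash
python3 - <<'E'
from cfg import *
s=pickle.load(open("w_cg.pkl","rb"))
P=np.array([0.51273978,0.29903873,0.12145454])
c,d=np.cos(KYAW),np.sin(KYAW)
W=lambda x,y,z:[P[0]+c*x-d*y,P[1]+d*x+c*y,P[2]+z]
for dz in (-.012,-.0084,-.005):
  print(dz,[proj(s,W(*X,dz)).round(1) for X in [(.065,.04),(.065,-.04),(.045,.04),(.045,-.04)]])
S2=W(0,0,0)
E
```

```text
-0.012 [array([235. , 121.3]), array([403.4, 121.4]), array([238.1, 163. ]), array([400.3, 163.1])]
-0.0084 [array([233. , 121.8]), array([405.4, 121.9]), array([236.3, 164.4]), array([402.1, 164.5])]
-0.005 [array([231.1, 122.2]), array([407.4, 122.3]), array([234.5, 165.7]), array([403.9, 165.8])]
```

```bash
cat >> cfg.py <<'E'
ex=np.array([np.cos(SYAW),np.sin(SYAW)]);ey=np.array([-ex[1],ex[0]])
SR=down(SYAW-np.pi/2)
def sp(x,z,y=0): return np.array([*(STG+ex*x+ey*y),z])   # TCP position for bar at stage (x,y)
def ins(p): d=np.asarray(p)[:2]-STG; return np.array([d@ex,d@ey,p[2]])
def shot(n,stem):
    P=read_position();Rv=read_ee_rot(); s=snapshot(n)
    if n=="wrist": wristpose(s,P,Rv)
    pickle.dump(s,open(stem+".pkl","wb")); cv2.imwrite(f"pics/{stem}.png",s["img"][:,:,::-1]); return s
E
python3 - <<'E'
from cfg import *
move_ptp(sp(-.095,.15),SR)
move_l(sp(-.085,.085),vel=.1); hold(.2)
s=shot("wrist","pi"); print(ins(read_position()),read_wrist_force(),read_time_s(),read_qpos().round(2))
W=lambda x,y,z:[*(STG+ex*x+ey*y),z]
for X in [(.017,.052,.066),(.017,-.052,.066),(.026,.052,.062),(-.02,.044,.05),(-.02,-.044,.05),(-.02,.04,.0765),(-.02,-.04,.0765)]: print(X,proj(s,W(*X)).round(1))
s2=snapshot("side"); cv2.imwrite("pics/pis.png",cv2.resize(s2["img"][160:270,260:400,::-1],None,fx=5,fy=5))
E
```

```text
[-0.08471729  0.00010095  0.08552876] [-0.06183564  0.26833261 -2.06588676] 22.8 [-0.38  0.7   0.45  2.05 -0.6   0.52 -1.15]
(0.017, 0.052, 0.066) [207.4  39.6]
(0.017, -0.052, 0.066) [430.9  39.8]
(0.026, 0.052, 0.062) [208.3  20.1]
(-0.02, 0.044, 0.05) [238.7 119.9]
(-0.02, -0.044, 0.05) [399.5 120. ]
(-0.02, 0.04, 0.0765) [233.4 122.6]
(-0.02, -0.04, 0.0765) [404.7 122.7]
```

View pics/pi.png

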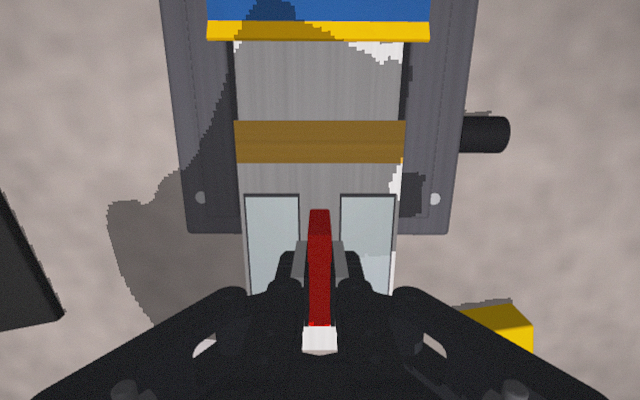

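View pics/pis.png

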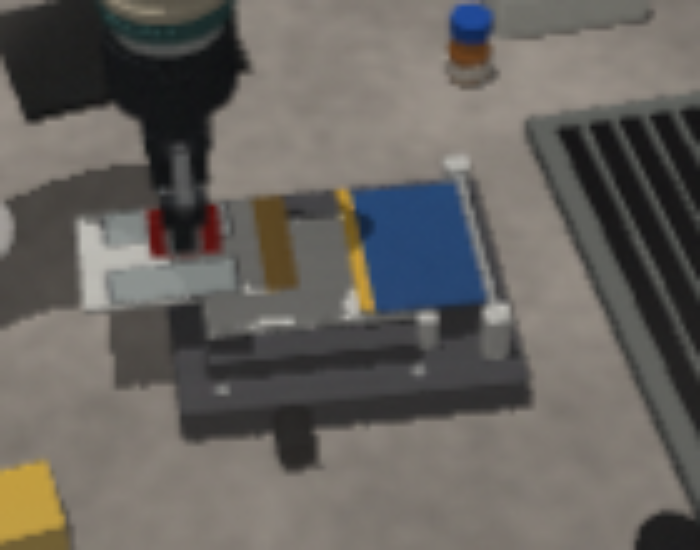

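```bash
python3 - <<'E'
from cfg import *
move_l(sp(-.08,.068),vel=.06); hold(.1); f0=read_wrist_force()
r=move_l(sp(-.08,.057),vel=.015,contact_N=2.5)
p=read_position(); print(r,ins(p),f0,read_wrist_force(),read_time_s())
E
```

```text
True [-7.99240317e-02  9.04781613e-05  6.18856430e-02] [ 0.41159867  0.47012757 -2.65183806] [-0.06856538  0.34502316  5.25179694] 23.875
```

```bash
python3 - <<'E'
from cfg import *
move_l(sp(-.08,.0638),vel=.02); hold(.1); print(ins(read_position()),read_wrist_force())
r=move_l(sp(-.045,.0638),vel=.05,contact_N=5); print(r,ins(read_position()),read_wrist_force())
s=shot("wrist","in1"); 
s2=snapshot("side"); cv2.imwrite("pics/in1s.png",cv2.resize(s2["img"][160:270,260:400,::-1],None,fx=5,fy=5)); print(read_time_s())
E
```

```text
[-8.05112163e-02  3.56971629e-05  6.34632819e-02] [ 0.08488769  0.09526255 -2.42088788]
False [-4.54969888e-02  1.36800994e-06  6.36712854e-02] [-0.1360973  -0.23155981 -2.58688134]
25.2
```

View pics/in1.png

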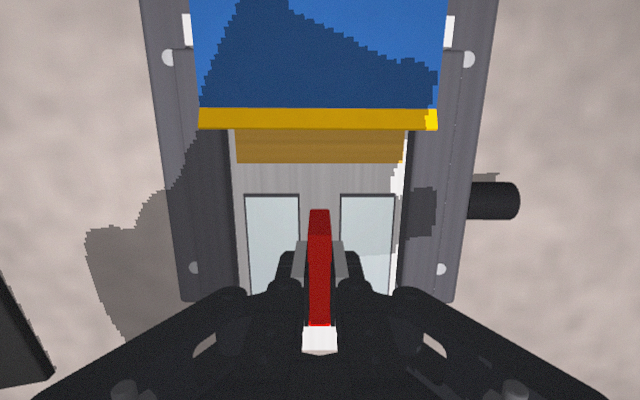

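View pics/in1s.png

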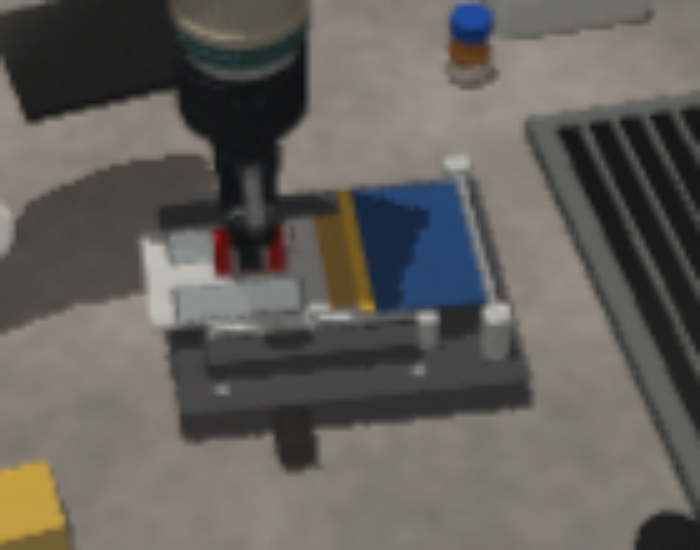

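```bash
python3 - <<'E'
from cfg import *
r=move_l(sp(-.02,.0638),vel=.04,contact_N=4); print(r,ins(read_position()),read_wrist_force(),read_wrist_torque())
if not r:
    r=move_l(sp(-.008,.0638),vel=.02,contact_N=4); print(r,ins(read_position()),read_wrist_force(),read_wrist_torque())
s=shot("wrist","in2"); 
s2=snapshot("side"); cv2.imwrite("pics/in2s.png",cv2.resize(s2["img"][160:270,260:400,::-1],None,fx=5,fy=5)); print(read_time_s())
E
```

```text
False [-2.03518359e-02 -1.70966292e-05  6.36624704e-02] [ 0.32623908  0.51215468 -2.50061929] [-0.04732048  0.0188928  -0.00159438]
True [-0.01468391  0.00034126  0.06302128] [ 0.3036303   0.46005323 -2.47291761] [-0.04264698 -0.05691659  0.03363313]
26.4917
```

View pics/in2.png

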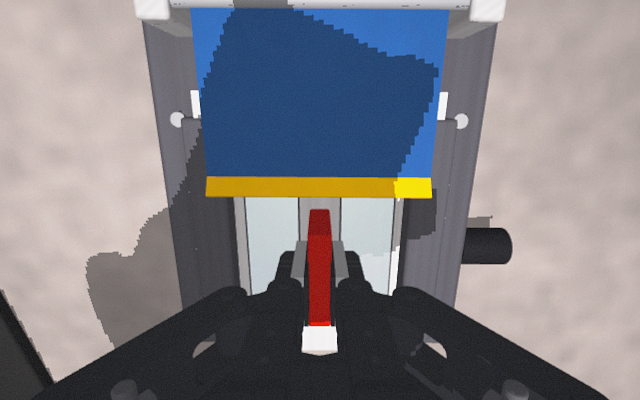

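View pics/in2s.png

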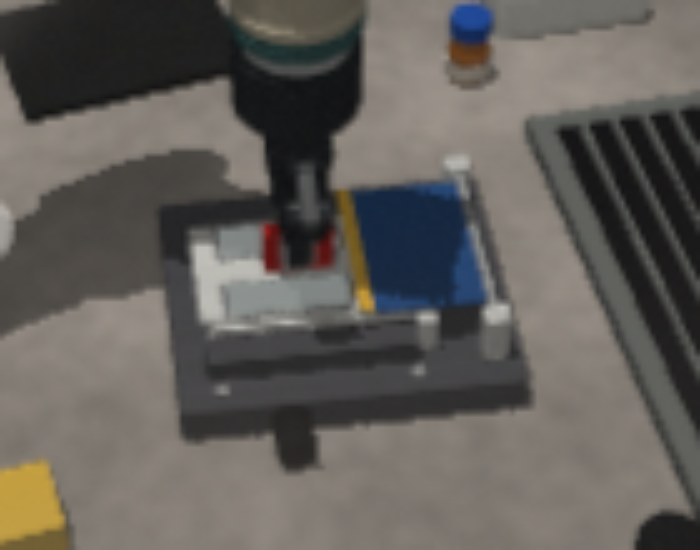

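```bash
python3 - <<'E'
from cfg import *
p=ins(read_position()); print(p)
r=move_l(sp(-.0105,p[2]),vel=.01,contact_N=4); q=ins(read_position()); print(r,q,read_wrist_force())
X=q[0]
r=move_l(sp(X,.050),vel=.015,contact_N=22); print(r,ins(read_position()),read_wrist_force(),read_wrist_torque())
hold(.3); print(ins(read_position()),read_wrist_force(),read_wrist_torque(),read_gripper_width())
s=shot("wrist","pr1"); 
s2=snapshot("side"); cv2.imwrite("pics/pr1s.png",cv2.resize(s2["img"][160:270,260:400,::-1],None,fx=5,fy=5)); print(read_time_s())
E
```

```text
[-0.01507156  0.00035726  0.06270027]
True [-0.01416509  0.00034568  0.06249905] [-0.17890796  0.883576    3.04135868]
True [-0.01416883  0.00038467  0.05674555] [-2.06147075  0.18169553  8.70249449] [-0.02261268  0.11165923 -0.06888044]
[-0.01419358  0.00035229  0.05686311] [-2.94998103 -0.47599945  8.58278825] [-0.03877025  0.15574595 -0.00929775] 0.008764484947895992
27.7583
```

View pics/pr1.png

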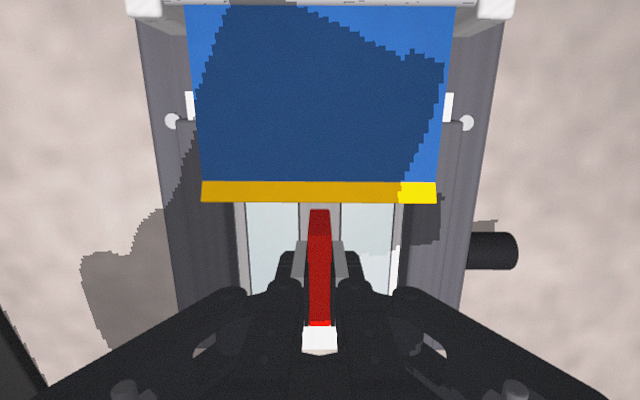

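View pics/pr1s.png

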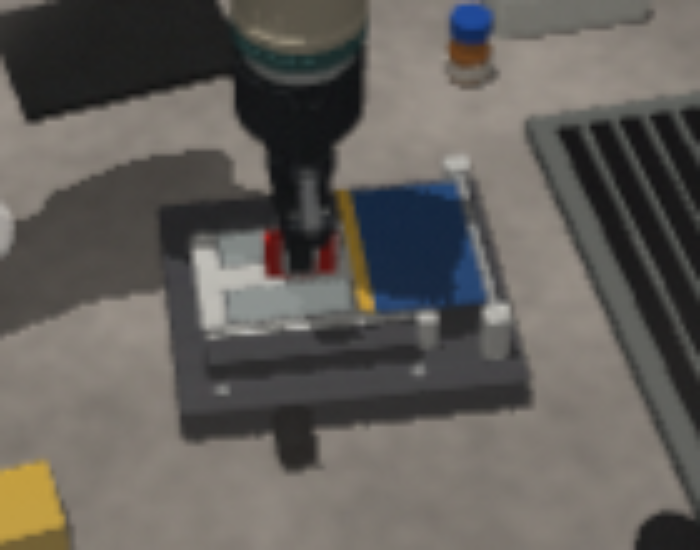

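```bash
python3 - <<'E'
from cfg import *
X=-.0139
for z in (.0562,.0556,.0550,.0545,.0540,.0535,.0530):
    r=move_l(sp(X,z),vel=.01,contact_N=15); hold(.2)
    f=read_wrist_force(); print(z,r,ins(read_position()).round(5),f.round(2))
    if f[2]>17: break
print(read_wrist_torque(),read_gripper_width(),read_time_s())
E
```

```text
0.0562 False [-0.01416  0.00039  0.05695] [-3.52  1.59  8.77]
0.0556 False [-0.01417  0.00034  0.05644] [-3.51  1.78 10.96]
0.055 False [-0.01416  0.00037  0.0564 ] [-4.93  1.79 15.77]
0.0545 False [-0.01417  0.00039  0.05636] [-5.64  1.77 18.42]
[ 0.22301849  0.77518946 -0.05034875] 0.008972685253821116 29.5583
```

```bash
python3 - <<'E'
from cfg import *
move_l(sp(-.0141,.0542),vel=.01); hold(.5)
print(ins(read_position()).round(5),read_wrist_force().round(2),read_wrist_torque().round(3),Ro.from_rotvec(read_ee_rot()).as_matrix()[:,1].round(4))
s=shot("wrist","fw"); t=shot("top","ft"); s2=shot("side","fs")
print(spot_in(s2,"tube_center")[:2],spot_in(s2,"leaf")[:1])
im=s["img"][:,:,::-1]
a=cv2.imread("pics/in2.png")[150:310,150:500]
cv2.imwrite("pics/cmp.png",cv2.resize(np.vstack([a,im[150:310,150:500]]),None,fx=1.8,fy=1.8,interpolation=cv2.INTER_CUBIC))
A=cv2.resize(s2["img"][180:340,250:400,::-1],(560,597)); cv2.imwrite("pics/fsz.png",A)
print(read_time_s())
E
```

```text
[-0.01414  0.00038  0.05639] [-7.24  1.99 20.63] [ 0.18   0.904 -0.071] [-0.0086  0.0041 -1.    ]
[{'bbox': [278.1, 293.3, 40.5, 26.6], 'confidence': 0.57}] [{'bbox': [326.9, 199.3, 31.5, 25.6], 'confidence': 0.81}]
30.5583
```

View pics/cmp.png

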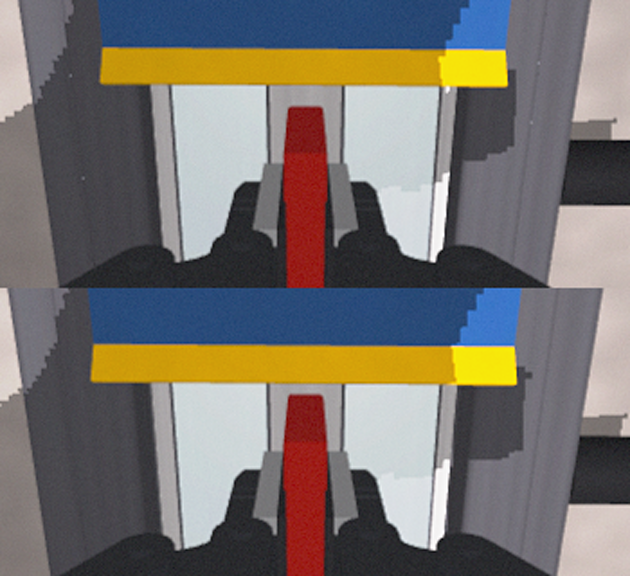

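View pics/fsz.png

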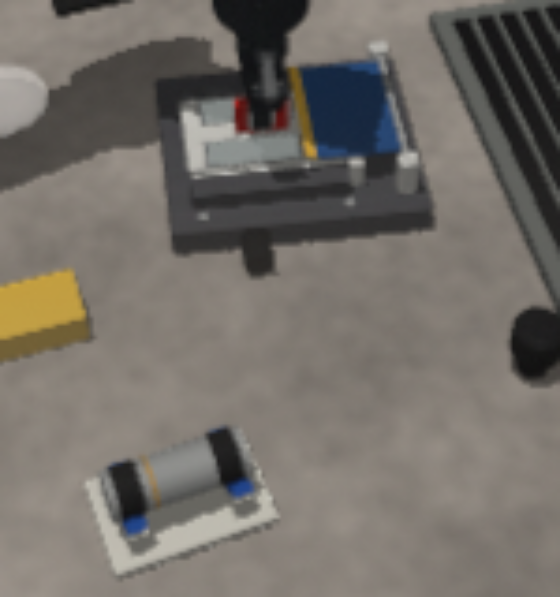

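View pics/ft.png

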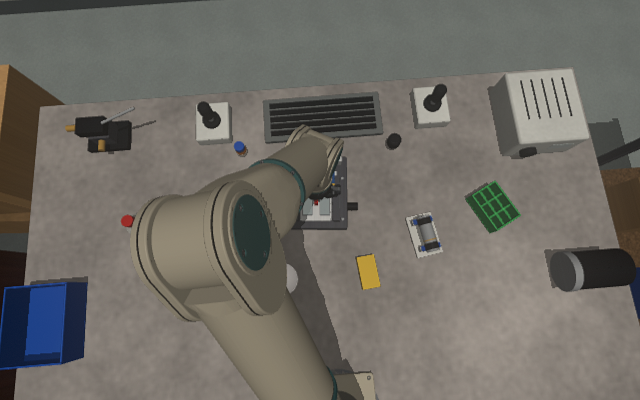

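```bash
python3 - <<'E'
from cfg import *
def st(): print(ins(read_position()).round(5),read_wrist_force().round(2),read_wrist_torque().round(3),Ro.from_rotvec(read_ee_rot()).as_matrix()[:,1].round(4),read_qd().__abs__().max().round(4))
st()
for X in (-.0149,-.0156):
    move_l(sp(X,.0542),vel=.01); hold(.4); st()
print(read_time_s())
E
```

```text
[-0.01415  0.00037  0.05638] [-5.94  0.78 21.52] [ 0.155  0.843 -0.077] [-0.0086  0.0041 -1.    ] 0.0017
[-0.01415  0.00034  0.05637] [-3.96  1.17 18.46] [ 0.163  0.543 -0.049] [-0.0071  0.0037 -1.    ] 0.0015
[-0.01414  0.00033  0.05639] [-2.35  1.49 18.43] [ 0.203  0.288 -0.067] [-0.0058  0.0034 -1.    ] 0.0015
31.8583
```

```bash
python3 - <<'E'
from cfg import *
hold(.3); print(read_wrist_force().round(2),ins(read_position()).round(5),read_time_s())
print(hand_in())
E
```

```text
[-2.74  2.22 16.92] [-0.01414  0.00036  0.0564 ] 32.1583
the job is handed in; nothing more can be done
None
```

I laid the lens tube in the V-cradle and let go of it. Then I slid the carrier's brass edge under the blue leaf to the back stop and pressed it down. I handed the job in at about 32 s, still gripping the bar and pressing; no verdict is reported.

Last checks:
- **Tube:** It lies in both Vs in the side and wrist pictures, with its ends where I predicted them.
- **Carrier at the back stop:** It stopped against something 1.2–1.7 mm short of where my measurements put the stop, which I take to be measurement error. That leaves about 25 mm under the leaf (18 mm counts as tucked).
- **Leaf:** It looks flat in the pictures. I had no reading of its angle.
- **Bed:** It went down about 5.8 mm, then stayed put as the force rose from 11 to 21 N, so I take it as fully down. At hand-in the wrist sensor read about 17 N, which comes to roughly 19 N on the bed with the carrier's weight; 13 N is needed.
- **Plate flatness:** The tool was tilted about 0.006 rad while pressing. I judge the plate flat on the bed, but did not measure it.
- **Other things on the bench:** Those visible in the last pictures look unmoved, but the arm partly hid the dish and the bottle from above.

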